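# Power up the imaging station in order

### The job

Start up the fluorescence microscope station with a fingertip: press the raised half of the power rocker on the lamp supply first (its ignition pulse would harm live electronics), then on the microscope power unit, then on the camera controller, each lightly and just until it clicks over to on and stays there. Leave the stage-warmer controller off. Do not lift the boxes or shove them along the bench, leave everything else where it stands, and finish with the hand clear.

Things in the scene. Friction and masses are not known exactly. Their poses are not given: they have to be found in the camera images.
- lamp_unit: Power supply of the microscope's arc lamp: the biggest and tallest of the four off-white sloping-front cases, 150 x 125 x 90 mm, with dark upright cooling slots in both sides and a round hour meter on the sloping front; a small round steel hand counter lies on its top. Its rocker's middle is at x 0, y -30 mm. Loose. Depth x width x height; origin mid-underside, x to its back (away from the robot), y to its left, z up.
- lamp_switch (a joint): Snap-action power rocker on the lamp supply's flat top, rad: 0 off (at the start), 0.35 on; past 0.175 it clicks over and stays. Black paddle 30 mm (unit's x) x 21 mm in a grey frame. Off: its far half (unit's +x) ramps up from 5 mm above the unit's top at mid-paddle to 10 mm; on, it lies level at 5 mm. 3 to 6 N down on the far half works it (the near half turns it off); pressed harder, the frame gives up to 2.5 mm (16 N).
- lamp_spot (a point): Where to press the lamp supply's rocker: on top of the raised far half, 10 mm beyond the paddle's middle; 8.4 mm above the unit's top while off, 5 mm when on (rides on the paddle). Off, its axes are the unit's. The unit's top is clear for 20 mm or more all round the paddle; a 22 mm high steel counter lies about 70 mm off, left and rear.
- stand_unit: Power unit of the microscope stand: medium off-white case, 140 x 120 x 65 mm, with one big round black brightness dial (35 mm) on its sloping front. Its rocker's middle is at x +22, y 0 mm. Loose. Depth x width x height; origin mid-underside, x to its back (away from the robot), y to its left, z up.
- stand_switch (a joint): Snap-action power rocker on the microscope power unit's flat top, rad: 0 off (at the start), 0.35 on; past 0.175 it clicks over and stays. Black paddle 30 mm (unit's x) x 21 mm in a grey frame. Off: its far half (unit's +x) ramps up from 5 mm above the unit's top at mid-paddle to 10 mm; on, it lies level at 5 mm. 3 to 6 N down on the far half works it (the near half turns it off); pressed harder, the frame gives up to 2.5 mm (16 N).
- stand_spot (a point): Where to press the microscope power unit's rocker: on top of the raised far half, 10 mm beyond the paddle's middle; 8.4 mm above the unit's top while off, 5 mm when on (rides on the paddle). Off, its axes are the unit's. The unit's top is clear for 20 mm or more all round the paddle.
- camera_unit: Camera controller: the narrowest and lowest off-white case, 135 x 85 x 48 mm, with a row of aluminium cooling fins over its rear end. Its rocker's middle is at x -10, y 0 mm. Loose. Depth x width x height; origin mid-underside, x to its back (away from the robot), y to its left, z up.
- camera_switch (a joint): Snap-action power rocker on the camera controller's flat top, rad: 0 off (at the start), 0.35 on; past 0.175 it clicks over and stays. Black paddle 30 mm (unit's x) x 21 mm in a grey frame. Off: its far half (unit's +x) ramps up from 5 mm above the unit's top at mid-paddle to 10 mm; on, it lies level at 5 mm. 3 to 6 N down on the far half works it (the near half turns it off); pressed harder, the frame gives up to 2.5 mm (16 N).
- camera_spot (a point): Where to press the camera controller's rocker: on top of the raised far half, 10 mm beyond the paddle's middle; 8.4 mm above the unit's top while off, 5 mm when on (rides on the paddle). Off, its axes are the unit's. The unit's top is clear for 20 mm or more all round the paddle.
- warmer_unit: Controller of the stage warmer, to be left off: medium off-white case, 130 x 120 x 60 mm, with a wide dark display window and three small grey keys on its sloping front. Its rocker's middle is at x +22, y 0 mm. Loose. Depth x width x height; origin mid-underside, x to its back (away from the robot), y to its left, z up.
- warmer_switch (a joint): Snap-action power rocker on the stage-warmer controller's flat top, rad: 0 off (at the start), 0.35 on; past 0.175 it clicks over and stays. Black paddle 30 mm (unit's x) x 21 mm in a grey frame. Off: its far half (unit's +x) ramps up from 5 mm above the unit's top at mid-paddle to 10 mm; on, it lies level at 5 mm. 3 to 6 N down on the far half works it (the near half turns it off); pressed harder, the frame gives up to 2.5 mm (16 N).
- tally: Round steel hand tally counter, 45 mm across, 22 mm high, lying on the lamp supply's top at the left rear. Loose, to be left where it is; origin at the underside.
- torch: Small steel pocket torch with a black head, standing upright, 27 mm across, 74 mm high. Loose, to be left where it is; origin at the underside.
- vial: Small capped sample jar, 28 mm across, 60 mm high, upright. Loose, to be left where it is; origin at the underside.
- mouse: Black computer mouse, 106 x 58 x 31 mm. Loose, to be left where it is; origin at the underside.
- dish: Covered Petri dish, 93 mm across, 16 mm high. Loose, to be left where it is; origin at the underside.
- tipbox: Box of pipette tips with clear lid, 84 x 122 x 66 mm. Loose, to be left where it is; origin at the underside.
- scanner: White hand barcode scanner lying on its side, about 110 x 160 x 40 mm. Loose, to be left where it is; origin at the underside.

How it is judged:
On the way, in this order (a step that is already met when the one before it is completed fails the run):
1. the lamp supply is on, everything else still off (value of joint lamp_switch above 0.25 rad and value of joint each of stand_switch, camera_switch, warmer_switch below 0.1 rad), for 0.1 s.
2. then the microscope power unit is on too, the camera controller still off (value of joint each of lamp_switch, stand_switch above 0.25 rad and value of joint each of camera_switch, warmer_switch below 0.1 rad), for 0.1 s.
3. then the camera controller is on too (value of joint each of lamp_switch, stand_switch, camera_switch above 0.25 rad and value of joint warmer_switch below 0.1 rad), for 0.1 s.
At the end, for the whole second after the job is handed in: The rockers of the lamp supply, microscope power unit and camera controller are on (above 0.25 of 0.35 rad), that of the stage warmer is off (below 0.1), the four boxes stand flat, at rest and within 12 mm of where they were, and the other things are within 20 mm of where they were (all of step 3 and distance of each of lamp_unit, stand_unit, camera_unit, warmer_unit from where it was at the start of the episode below 0.012 m and angle between each of lamp_unit, stand_unit, camera_unit, warmer_unit's own z axis and vertical below 0.05 rad and distance of each of tally, torch, vial, mouse, dish, tipbox, scanner from where it was at the start of the episode below 0.02 m and linear speed of each of lamp_unit, stand_unit, camera_unit, warmer_unit below 0.01 m/s); the robot touches nothing.
It fails at once if switched on out of order, or an earlier one switched off again ((value of joint stand_switch above 0.18 rad and value of joint lamp_switch below 0.17 rad) or (value of joint camera_switch above 0.18 rad and value of joint stand_switch below 0.17 rad) or (value of joint camera_switch above 0.18 rad and value of joint lamp_switch below 0.17 rad)).
It fails at once if the stage warmer is switched on (value of joint warmer_switch above 0.18 rad).
It fails at once if a box is pressed hard (fingers over 25 N), or leaned on with the arm or gripper body (over 3 N) ((contact force between the fingers and lamp_unit above 25 N or contact force between the arm and lamp_unit above 3 N) or (contact force between the fingers and stand_unit above 25 N or contact force between the arm and stand_unit above 3 N) or (contact force between the fingers and camera_unit above 25 N or contact force between the arm and camera_unit above 3 N) or (contact force between the fingers and warmer_unit above 25 N or contact force between the arm and warmer_unit above 3 N)).
It fails at once if a box is lifted, tipped or shoved more than 15 mm (distance of any of lamp_unit, stand_unit, camera_unit, warmer_unit from where it was at the start of the episode above 0.015 m or angle between any of lamp_unit, stand_unit, camera_unit, warmer_unit's own z axis and vertical above 0.12 rad).
It fails at once if another thing is lifted or moved more than 25 mm (distance of any of tally, torch, vial, mouse, dish, tipbox, scanner from where it was at the start of the episode above 0.025 m).
It also fails if it takes over 51 s, if anything falls off the work surface, if the arm or the gripper's body presses on something with over 40 N, if the wrist force passes 120 N, or if a joint passes its speed limit or range.

### The arm

A 7-joint arm with a two-finger parallel gripper is mounted at the origin on the work surface. World frame = base frame: x ahead of the robot, y to its left, z up, the work surface at z = 0. Lengths are in m, angles in rad, forces in N, time in s.
With the tool pointing down it reaches from about 0.4 to 0.75 m from the base axis. Payload 19.5 kg.
Tool frame: the origin (TCP) lies at the centre of the arm's flange, where the gripper is bolted on; the fingertips stand 173 mm ahead of it and the grasp point (between the pads) lies 155 mm ahead of it; y points along the fingers, z is the direction in which the jaws open and shut, and the axes are right-handed (so a half turn about y gives the same grasp; the last joint's range is limited). The gripper opens to 85 mm and grips with 20 to 120 N. Pads are 22 mm wide; open, the fingers measure 114 mm over their backs; the gripper's body (76 mm by 85 mm) begins 54 mm behind the grasp point. The pads swing forward as they close: fully open they stand 13 mm farther back than shut.
Start: joints at [-1.294, 0.707, -0.028, 1.485, 0.022, 0.951, -0.075], TCP at [0.18, 0.546, 0.405] pointing down, gripper open.
Joint ranges: [-2.71, 2.71], [-0.32, 2.16], [-1.57, 1.52], [0, 2.45], [-1.46, 4.6], [0, 2.02], [-2.83, 2.83]. Speed limits (rad/s): [1.89, 1.89, 2.57, 2.57, 3.01, 3.01, 3.01].

### API

Orientations are given as a unit quaternion [x, y, z, w].
In Python, from plant import ctrl, snapshot, camera_params, order, trace gives the robot as it stands.
- The arm moves only by the tool servo_tool, never from a script. Its argument "steps" is a list of rows, each a list of 7 numbers: the closure, from 0 (fully open) to 1 (shut), then the shift along the tool's x, y, z each as a share of 12 cm, from -1 to 1, then the turn, a rotation vector about the tool's x, y, z each as a share of 45 degrees, from -1 to 1. A call has 1 to 10 rows; each row is the pose to reach, as a shift and turn from the pose commanded when the call began, along the tool's axes at that moment; what a row does not reach only later rows make up. A row lasts 1/12 s, in which the tool goes at most 41.7 mm and 7.16 degrees, less where a joint would pass 70% of its speed; a pose out of reach is approached as far as the arm can. A call with a number of a shift or a turn outside -1 to 1 is refused whole. A call with a gripper value outside its range is refused whole. The fingers move at their own pace and stop on an object; the grip force is fixed at half the most. Time passes only in rows, so rows that repeat a pose let the fingers close. It gives the time, the measured TCP pose, the force and the opening at its end, in the units of the state.
- ctrl.sense(): the state, without advancing time (a new reading comes with each control period).
- snapshot(name): name is "side" or "top" or "wrist"; returns the picture (420x560x3 uint8, red, green, blue); there is no depth.
- camera_params(name): a dict with "intrinsics" (3x3 intrinsics, pixels), "k1" (the pictures are not rectified: a ray, as slopes to the right and down, at radius r is drawn at 1 + k1 r^2 times it, then the intrinsics apply), "T" (4x4, takes a point from camera to world coordinates); the wrist camera has in their place "T_tool_cam" (4x4, takes a point from camera to tool coordinates, whose origin is the TCP and whose axes are the tool frame's). Camera axes: x right, y up, looking along -z (the intrinsics and any distortion apply to the point x, -y, -z); pixel columns grow to the right and rows downward; lengths in m; the calibration is good to about 2 mm. A picture is of the moment at which its call begins: read the wrist's pose just before it. camera_params takes no time and is no camera call.
- order.close_job(): hands the job in, once; it reports no verdict.
Trained networks look in the newest picture that a camera, given by its name, has taken for a name from the list of things; names that differ only in an ending like _2 or _b are one class to them, and where a whole thing is asked for, a point or a joint stands for the part that bears it (a point fixed in the world has none). Each returns a list of dicts, best first, with "p" (0 to 1); they miss things now and then, are a little off and sometimes report something else, mostly with a low value. They report only what shows in the picture. A call takes as long as a camera call.
- trace(camera, thing): "region" (420x560 bool, what is visible of it) and "bbox" ([left, top, right, bottom] in pixels, round what is visible of it).
The state is a dict: "time_s": time; "joints": joint angles; "qd": joint speeds; "tau": joint torques, N m; "ee_pos": TCP position; "eef_rot": TCP orientation; "force": force on the tool from outside, world axes, zero at the start; "torque": the same for the moment, N m; "gripper_width": finger opening in m.
Only numpy, scipy, OpenCV 4.12 (cv2) and the standard library are available. Lean on these libraries where they do the work, as an engineer would, in place of code of your own. Each camera call takes 0.05 s, during which the arm holds its last target. There are 200 camera calls.

## Working session

There is one attempt and no reset: what is moved stays moved. The work goes in short steps, Python scripts to look and compute and a tool call to move; the robot and the scene stay as the last step left them, time stands still between calls to the robot, and variables do not carry over. Pictures are saved under pics/ and viewed, about 8 in all and at most 12, crops included, and the job is handed in when it is done.

Besides the shell and the picture viewer there is one more tool, called after "Request:" as name([rows], argument=value, ...), one row to a line, values as JSON. servo_tool: Moves the arm, as the interface text tells. Its arguments: {"type":"object","properties":{"steps":{"type":"array"}},"required":["steps"]}

```bash
ls; mkdir -p pics; python3 - <<'E'
from plant import ctrl, snapshot, camera_params
import cv2,numpy as np
s=ctrl.sense(); print({k:np.round(v,3).tolist() for k,v in s.items()})
ims=[]
for n in ("top","side"):
    im=snapshot(n); cv2.imwrite(f"pics/{n}0.png",im[:,:,::-1])
    p=camera_params(n); print(n,np.round(p["intrinsics"],1).tolist(),p["k1"],np.round(p["T"],3).tolist())
print({k:np.round(v,4).tolist() for k,v in camera_params("wrist").items()})
E
```

```text
pics
{'time_s': 0.0, 'joints': [-1.294, 0.707, -0.028, 1.485, 0.022, 0.951, -0.075], 'qd': [0.0, 0.003, 0.0, -0.001, -0.0, 0.0, -0.001], 'tau': [0.0, -88.321, 1.235, -23.616, 0.017, 0.007, -0.0], 'ee_pos': [0.18, 0.546, 0.404], 'eef_rot': [0.699, -0.112, 0.112, -0.698], 'force': [-0.403, -0.24, -0.198], 'torque': [-0.045, 0.037, -0.037], 'gripper_width': 0.085}
top [[406.7, 0.0, 273.8], [0.0, 406.7, 215.4], [0.0, 0.0, 1.0]] -0.01904166597638602 [[0.028, 0.994, -0.106, 0.493], [-1.0, 0.027, -0.007, 0.007], [-0.004, 0.106, 0.994, 0.987], [0.0, 0.0, 0.0, 1.0]]
side [[401.7, 0.0, 278.2], [0.0, 401.7, 207.0], [0.0, 0.0, 1.0]] 0.007802988413747076 [[0.869, 0.272, -0.414, 0.189], [-0.495, 0.498, -0.712, -0.647], [0.013, 0.823, 0.568, 0.593], [0.0, 0.0, 0.0, 1.0]]
{'intrinsics': [[340.8465, 0.0, 280.3379], [0.0, 340.8465, 208.552], [0.0, 0.0, 1.0]], 'k1': 0.007, 'T_tool_cam': [[0.0007, -0.9634, -0.2682, -0.0681], [-0.0002, 0.2682, -0.9634, 0.03], [1.0, 0.0007, 0.0, 0.0001], [0.0, 0.0, 0.0, 1.0]]}
```

View pics/top0.png

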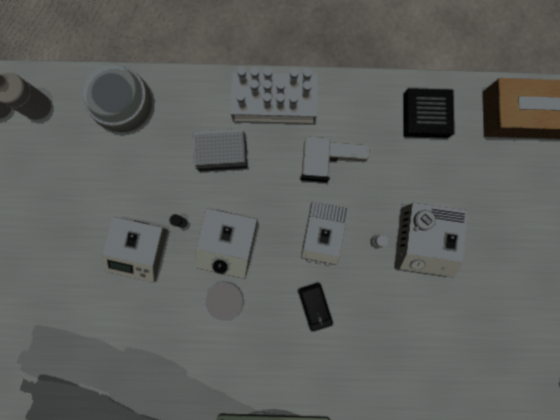

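View pics/side0.png

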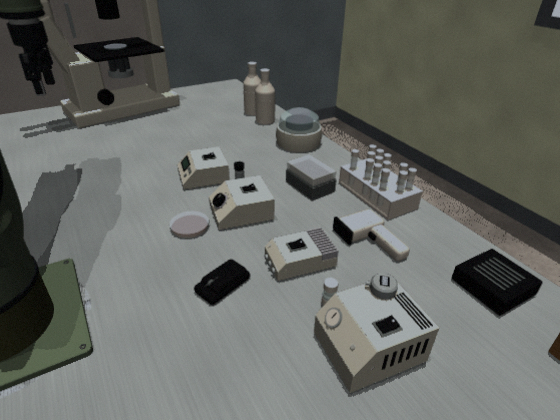

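The top view shows, left to right, the warmer (133,248), stand unit (228,243), camera controller (325,233) and lamp supply (435,240). Their rockers are at about (132,239), (227,233), (324,236) and (451,241). The side view agrees. All four rockers look off.

```bash
cat > h.py <<'E'
import numpy as np, cv2
from scipy.spatial.transform import Rotation as R
from plant import ctrl, snapshot, camera_params, trace
def ray(p,T,uv):
    K=p["intrinsics"]; uv=np.atleast_2d(uv).astype(float)
    a=(uv-[K[0,2],K[1,2]])/[K[0,0],K[1,1]]
    b=a.copy()
    for _ in range(5): b=a/(1+p["k1"]*(b**2).sum(1,keepdims=True))
    d=np.c_[b[:,0],-b[:,1],-np.ones(len(b))]@T[:3,:3].T
    return T[:3,3],d
def atz(p,T,uv,z):
    o,d=ray(p,T,uv); return o+d*((z-o[2])/d[:,2])[:,None]
def tri(o1,d1,o2,d2):
    A=np.c_[d1,-d2]; t=np.linalg.lstsq(A,o2-o1,rcond=None)[0]
    a,b=o1+d1*t[0],o2+d2*t[1]; return (a+b)/2,np.linalg.norm(a-b)
def Ttool(s):
    T=np.eye(4); T[:3,:3]=R.from_quat(s["eef_rot"]).as_matrix(); T[:3,3]=s["ee_pos"]; return T
H=dict(lamp=.09,stand=.065,camera=.048,warmer=.06)
E
python3 - <<'E'
from h import *
P={n:camera_params(n) for n in("top","side")}
for n in P: snapshot(n)
for k in H:
    c={}
    for n in P:
        for t in(k+"_switch",k+"_unit"):
            r=trace(n,t)
            if not r: print(n,t,"none");continue
            m=r[0]["region"].astype(np.uint8); ys,xs=np.nonzero(m)
            print(n,t,round(r[0]["p"],2),r[0]["bbox"],len(xs),[round(xs.mean(),1),round(ys.mean(),1)])
            c[n,t]=np.array([xs.mean(),ys.mean()])
    t=k+"_switch"
    if ("top",t) in c:
        print("  top@z",atz(P["top"],P["top"]["T"],c["top",t],H[k]+.006).round(4))
        if ("side",t) in c:
            print("  side@z",atz(P["side"],P["side"]["T"],c["side",t],H[k]+.006).round(4))
E
```

```text
top lamp_switch 0.44 [447.5, 231.6, 459.5, 250.2] 121 [np.float64(451.3), np.float64(241.2)]
top lamp_unit 0.67 [394.0, 200.9, 468.0, 275.9] 4068 [np.float64(431.0), np.float64(241.0)]
side lamp_switch 0.63 [376.3, 316.2, 402.3, 332.2] 263 [np.float64(387.9), np.float64(324.9)]
side lamp_unit 0.58 [315.7, 283.7, 437.8, 392.3] 8927 [np.float64(373.5), np.float64(334.9)]
  top@z [[ 0.5423 -0.3775  0.096 ]]
  side@z [[ 0.5421 -0.3813  0.096 ]]
top stand_switch 0.69 [394.6, 201.9, 468.7, 274.6] 4157 [np.float64(430.9), np.float64(241.1)]
top stand_unit 0.74 [368.7, 234.3, 390.3, 246.9] 177 [np.float64(378.9), np.float64(241.1)]
side stand_switch none
side stand_unit 0.57 [206.2, 173.9, 277.2, 229.9] 2648 [np.float64(242.0), np.float64(201.8)]
  top@z [[ 0.5426 -0.3421  0.071 ]]
top camera_switch 0.49 [321.0, 230.4, 329.6, 242.3] 97 [np.float64(324.2), np.float64(236.1)]
top camera_unit 0.64 [301.0, 199.7, 348.3, 264.0] 2166 [np.float64(323.7), np.float64(233.3)]
side camera_switch 0.7 [323.4, 278.7, 339.0, 308.0] 328 [np.float64(328.6), np.float64(290.1)]
side camera_unit 0.74 [265.1, 227.7, 339.0, 279.3] 2776 [np.float64(300.6), np.float64(253.2)]
  top@z [[ 0.5484 -0.1034  0.054 ]]
  side@z [[ 0.5312 -0.2466  0.054 ]]
top warmer_switch 0.68 [171.8, 212.7, 186.7, 226.2] 176 [np.float64(177.4), np.float64(220.9)]
top warmer_unit 0.88 [103.5, 217.6, 168.6, 282.0] 3171 [np.float64(133.8), np.float64(248.9)]
side warmer_switch 0.62 [201.7, 153.0, 218.8, 160.1] 52 [np.float64(209.4), np.float64(154.8)]
side warmer_unit 0.86 [179.3, 144.8, 228.9, 187.8] 1641 [np.float64(203.2), np.float64(167.3)]
  top@z [[0.5731 0.2325 0.066 ]]
  side@z [[0.5315 0.3343 0.066 ]]
```

```bash
python3 - <<'E'
from h import *
s=ctrl.sense(); M=R.from_quat(s["eef_rot"]).as_matrix(); print("tool axes (cols)\n",M.round(3))
p=camera_params("top");T=p["T"]
for k,uv,e in (("lamp",(451.3,241.2),[(402,205),(466,209)]),("stand",(227,233.5),[(204,210),(258,215)]),("camera",(324.2,236.1),[(311,203),(348,208)]),("warmer",(132,239),[(110,218),(166,225)])):
    c=atz(p,T,uv,H[k]+.006)[0]; q=atz(p,T,e,H[k]); d=q[0]-q[1]
    print(k,c.round(4),"edge len",np.linalg.norm(d).round(3),"yaw",np.arctan2(-d[0],d[1]).round(3))
    print("  shift tool for TCP 10 beyond, from now:",(M.T@(c+[.01,0,0]-s["ee_pos"])).round(3))
E
```

```text
tool axes (cols)
 [[ 0.95  -0.     0.313]
 [-0.313 -0.     0.95 ]
 [-0.    -1.    -0.   ]]
lamp [ 0.5423 -0.3775  0.096 ] edge len 0.143 yaw -0.035
  shift tool for TCP 10 beyond, from now: [ 0.643  0.309 -0.76 ]
stand [0.5472 0.1176 0.071 ] edge len 0.124 yaw -0.065
  shift tool for TCP 10 beyond, from now: [ 0.492  0.334 -0.289]
camera [ 0.5484 -0.1035  0.054 ] edge len 0.087 yaw -0.108
  shift tool for TCP 10 beyond, from now: [ 0.563  0.351 -0.498]
warmer [0.5289 0.3338 0.066 ] edge len 0.131 yaw -0.096
  shift tool for TCP 10 beyond, from now: [ 0.407  0.339 -0.089]
```

Request:
servo_tool([
  [1,0.33,0,-0.33,0,-0.15,0],
  [1,0.66,0,-0.66,0,-0.3,0],
  [1,1,0,-1,0,-0.3,0],
  [1,1,0,-1,0,-0.3,0],
  [1,1,0,-1,0,-0.3,0],
])

```text
time_s: 1.42
ee_pos: [0.2597, 0.389, 0.405]
eef_rot: [0.707, -0.031, 0.032, -0.705]
force: [0.0, -1.8, 0.1]
gripper_width: 0.0256
```

Request:
servo_tool([
  [1,0.3,0,-0.23,0,0,0],
  [1,0.6,0,-0.47,0,0,0],
  [1,0.9,0,-0.7,0,0,0],
  [1,0.9,0,-0.7,0,0,0],
])

```text
time_s: 1.75
ee_pos: [0.3609, 0.2976, 0.4047]
eef_rot: [0.707, -0.031, 0.032, -0.706]
force: [0.5, -0.4, 0.2]
gripper_width: -0.0001
```

Request:
servo_tool([
  [1,0.3,0,-0.23,0,0,0],
  [1,0.6,0,-0.47,0,0,0],
  [1,0.9,0,-0.7,0,0,0],
  [1,0.9,0,-0.7,0,0,0],
])

```text
time_s: 2.08
ee_pos: [0.4614, 0.2045, 0.4046]
eef_rot: [0.707, -0.031, 0.032, -0.706]
force: [0.8, -1.5, 0.3]
gripper_width: -0.0002
```

Request:
servo_tool([
  [1,0.3,0,-0.23,0,0,0],
  [1,0.6,0,-0.47,0,0,0],
  [1,0.9,0,-0.7,0,0,0],
  [1,0.9,0,-0.7,0,0,0],
  [1,0.9,0,-0.7,0,0,0],
  [1,0.9,0,-0.7,0,0,0],
])

```text
time_s: 2.58
ee_pos: [0.5586, 0.1162, 0.4044]
eef_rot: [-0.706, 0.03, -0.03, 0.707]
force: [-0.0, -0.9, -0.7]
gripper_width: -0.0
```

```bash
cat >> h.py <<'E'
def look(k,tag):
    s=ctrl.sense(); im=snapshot("wrist"); p=camera_params("wrist"); T=Ttool(s)@p["T_tool_cam"]
    cv2.imwrite(f"pics/{tag}.png",im[:,:,::-1])
    for t in(k+"_switch",k+"_unit"):
        for r in trace("wrist",t)[:2]:
            ys,xs=np.nonzero(r["region"]); c=np.array([xs.mean(),ys.mean()])
            box=cv2.boxPoints(cv2.minAreaRect(np.c_[xs,ys].astype(np.float32)))
            q=atz(p,T,box,H[k]+(.005 if t[-6:]=="switch" else 0))[:,:2]
            print(t,round(r["p"],2),np.round(r["bbox"]),c.round(1),atz(p,T,c,H[k]+.005)[0].round(4),"rect m",q.round(4).tolist())
    print(s["ee_pos"].round(4)if hasattr(s["ee_pos"],"round") else s["ee_pos"])
    return s,im,p,T
E
python3 -c "
from h import *
look('stand','w_stand')"
```

```text
stand_switch 0.84 [270. 157. 299. 199.] [282.3 177.9] [0.5465 0.1192 0.07  ] rect m [[0.5605, 0.1046], [0.5283, 0.112], [0.5331, 0.1334], [0.5655, 0.1266]]
stand_switch 0.18 [ 37. 178.  66. 210.] [ 50.6 195.4] [ 0.5447 -0.0932  0.07  ] rect m [[0.5583, -0.1099], [0.5283, -0.1002], [0.5313, -0.0764], [0.5615, -0.0854]]
stand_unit 0.96 [214.  71. 355. 235.] [284.2 150.3] [0.522  0.1229 0.07  ] rect m [[0.5815, 0.0468], [0.4483, 0.0795], [0.4692, 0.1922], [0.6067, 0.1737]]
[0.5586 0.1162 0.4044]
```

View pics/w_stand.png

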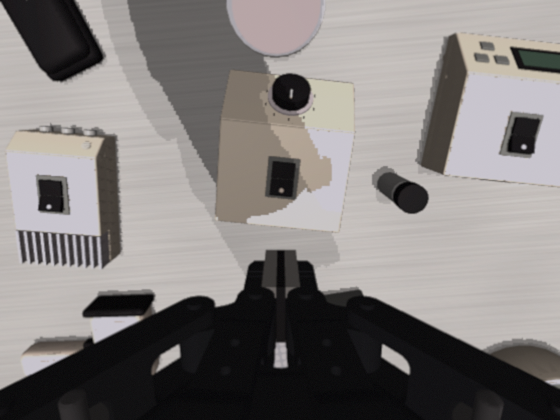

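The wrist view shows the stand rocker at (282,178), off with its far half raised (white dot side), well clear of the fingers. Its position agrees with the top view to 2 mm. The camera controller's rocker shows at (50,195).

Request:
servo_tool([
  [1,0.02,0,-0.33,0,0,0],
  [1,0.04,0,-0.66,0,0,0],
  [1,0.07,0,-1,0,0,0],
  [1,0.07,0,-1,0,0,0],
])

```text
time_s: 3.07
ee_pos: [0.5564, -0.0108, 0.4049]
eef_rot: [0.708, -0.032, 0.032, -0.705]
force: [0.6, -2.8, -0.5]
gripper_width: -0.0002
```

Request:
servo_tool([
  [1,0.02,0,-0.3,0,0,0],
  [1,0.04,0,-0.6,0,0,0],
  [1,0.07,0,-0.85,0,0,0],
  [1,0.07,0,-0.85,0,0,0],
  [1,0.07,0,-0.85,0,0,0],
  [1,0.07,0,-0.85,0,0,0],
])

```text
time_s: 3.57
ee_pos: [0.5568, -0.105, 0.4049]
eef_rot: [-0.706, 0.029, -0.029, 0.707]
force: [0.5, 0.4, 0.2]
gripper_width: 0.0
```

```bash
python3 -c "
from h import *
look('camera','w_cam')"
```

```text
camera_switch 0.96 [269. 161. 290. 192.] [278.6 178.2] [ 0.5481 -0.1056  0.053 ] rect m [[0.5614, -0.1182], [0.5321, -0.1132], [0.5354, -0.093], [0.5648, -0.0975]]
[ 0.5568 -0.105   0.4049]
```

Request:
servo_tool([
  [1,0.02,0,-0.33,0,0,0],
  [1,0.04,0,-0.66,0,0,0],
  [1,0.07,0,-1,0,0,0],
  [1,0.07,0,-1,0,0,0],
])

```text
time_s: 4.05
ee_pos: [0.554, -0.2334, 0.4043]
eef_rot: [0.708, -0.032, 0.032, -0.705]
force: [-1.6, -1.6, -1.0]
gripper_width: 0.0001
```

Request:
servo_tool([
  [1,0.02,0,-0.33,0,0,0],
  [1,0.04,0,-0.66,0,0,0],
  [1,0.07,0,-1,0,0,0],
  [1,0.07,0,-1,0,0,0],
])

```text
time_s: 4.38
ee_pos: [0.5519, -0.3534, 0.4039]
eef_rot: [0.708, -0.032, 0.031, -0.705]
force: [-1.1, -0.5, -0.9]
gripper_width: 0.0001
```

Request:
servo_tool([
  [1,0,0,-0.15,0,0,0],
  [1,0,0,-0.25,0,0,0],
  [1,0,0,-0.25,0,0,0],
  [1,0,0,-0.25,0,0,0],
])

```text
time_s: 4.72
ee_pos: [0.5514, -0.376, 0.4045]
eef_rot: [-0.706, 0.029, -0.029, 0.707]
force: [-0.4, -0.4, -0.4]
gripper_width: 0.0003
```

```bash
python3 -c "
from h import *
look('lamp','w_lamp')"
```

```text
lamp_switch 0.77 [264. 169. 288. 204.] [276.2 186.3] [ 0.5415 -0.3784  0.095 ] rect m [[0.5253, -0.3879], [0.5271, -0.3666], [0.5585, -0.369], [0.5567, -0.391]]
lamp_unit 0.67 [476.  91. 560. 240.] [524.8 167.6] [ 0.5431 -0.1736  0.095 ] rect m [[0.4787, -0.2149], [0.4843, -0.1502], [0.6081, -0.1337], [0.6021, -0.2063]]
lamp_unit 0.57 [236.  96. 388. 270.] [306.6 171.9] [ 0.5315 -0.3523  0.095 ] rect m [[0.6106, -0.4237], [0.4647, -0.4011], [0.4789, -0.2816], [0.6276, -0.2867]]
[ 0.5514 -0.376   0.4045]
```

View pics/w_lamp.png

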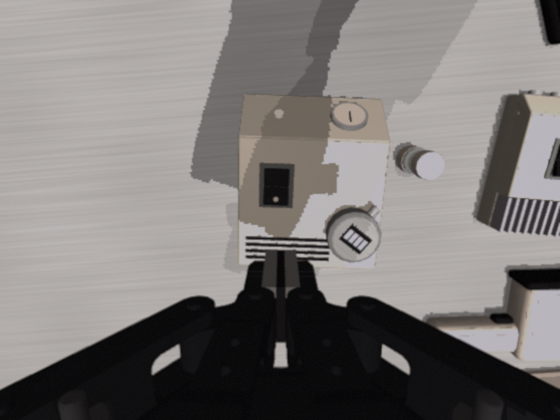

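The lamp rocker is at (276,187), off, and the counter at (354,236) is well clear. Descending.

Request:
servo_tool([
  [1,0.024,0.3,-0.025,0,0,0],
  [1,0.024,0.6,-0.025,0,0,0],
  [1,0.024,0.85,-0.025,0,0,0],
  [1,0.024,1,-0.025,0,0,0],
  [1,0.024,1,-0.025,0,0,0],
  [1,0.024,1,-0.025,0,0,0],
  [1,0.024,1,-0.025,0,0,0],
])

```text
time_s: 5.45
ee_pos: [0.5542, -0.3797, 0.2865]
eef_rot: [0.707, -0.029, 0.03, -0.706]
force: [-0.8, -0.1, 1.0]
gripper_width: -0.0001
```

Request:
servo_tool([
  [1,0,0.03,0,0,0,0],
  [1,0,0.05,0,0,0,0],
  [1,0,0.07,0,0,0,0],
  [1,0,0.08,0,0,0,0],
  [1,0,0.08,0,0,0,0],
])

```text
time_s: 5.87
ee_pos: [0.5537, -0.3799, 0.275]
eef_rot: [0.707, -0.03, 0.029, -0.706]
force: [-0.4, -0.7, -0.4]
gripper_width: 0.0003
```

```bash
python3 - <<'E'
from h import *
s=ctrl.sense(); T=Ttool(s); print(s["ee_pos"],s["force"])
print("tip",(T@[0,.173,0,1]).round(4)); print(T[:3,:3].round(3))
im=snapshot("wrist"); cv2.imwrite("pics/w_lamp2.png",cv2.resize(im[120:320,160:440,::-1],None,fx=2.5,fy=2.5))
E
```

```text
[ 0.55366258 -0.37992252  0.27497509] [-0.38782513 -0.71611764 -0.3891041 ]
tip [ 0.5536 -0.3799  0.102   1.    ]
[[ 0.997 -0.     0.083]
 [-0.083 -0.     0.997]
 [-0.    -1.    -0.   ]]
```

View pics/w_lamp2.png

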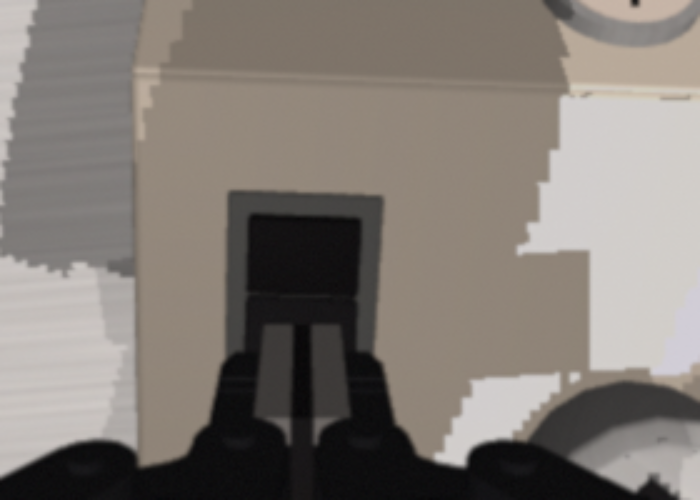

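The fingertips are centred over the far half (crop: tip edge y≈323, mid-line y≈296). Pressing in small steps.

Request:
servo_tool([
  [1,0,0.01,0,0,0,0],
  [1,0,0.02,0,0,0,0],
  [1,0,0.03,0,0,0,0],
  [1,0,0.035,0,0,0,0],
  [1,0,0.035,0,0,0,0],
])

```text
time_s: 6.33
ee_pos: [0.5536, -0.3799, 0.2707]
eef_rot: [-0.706, 0.03, -0.029, 0.707]
force: [-0.2, 0.8, -0.8]
gripper_width: 0.0001
```

Request:
servo_tool([
  [1,0,0.007,0,0,0,0],
  [1,0,0.015,0,0,0,0],
  [1,0,0.015,0,0,0,0],
  [1,0,0.015,0,0,0,0],
])

```text
time_s: 6.67
ee_pos: [0.5537, -0.3799, 0.269]
eef_rot: [0.706, -0.03, 0.029, -0.706]
force: [-0.4, 0.1, -1.1]
gripper_width: 0.0002
```

Request:
servo_tool([
  [1,0,0.007,0,0,0,0],
  [1,0,0.01,0,0,0,0],
  [1,0,0.01,0,0,0,0],
  [1,0,0.01,0,0,0,0],
])

```text
time_s: 7.0
ee_pos: [0.5537, -0.38, 0.2682]
eef_rot: [0.707, -0.029, 0.029, -0.706]
force: [-0.9, 1.4, 4.4]
gripper_width: 0.0005
```

```bash
python3 - <<'E'
from h import *
s=ctrl.sense(); print(s["ee_pos"],s["force"])
im=snapshot("wrist"); a=cv2.resize(im[160:300,200:400,::-1],None,fx=2.5,fy=2.5)
im=snapshot("side"); b=cv2.resize(im[290:360,340:440,::-1],(500,350))
cv2.imwrite("pics/w_lamp3.png",np.vstack([a[:250],cv2.resize(b[:330],(500,330))]))
E
```

```text
[ 0.55371884 -0.37996535  0.26823026] [-0.85140746  1.41124311  4.44766713]
```

View pics/w_lamp3.png

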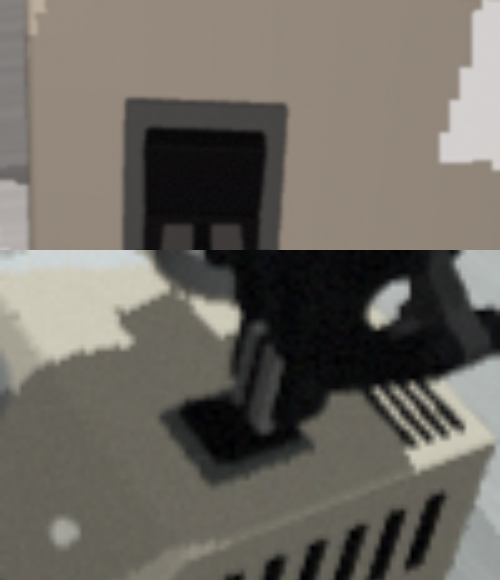

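The near half's front face now shows (crop y≈135), which suggests it has clicked. Backing off to check.

Request:
servo_tool([
  [1,0,-0.1,0,0,0,0],
  [1,0,-0.4,0,0,0,0],
  [1,0,-0.7,0,0,0,0],
  [1,0,-1,0,0,0,0],
  [1,0,-1,0,0,0,0],
  [1,0,-1,0,0,0,0],
])

```text
time_s: 7.6
ee_pos: [0.5537, -0.3799, 0.3907]
eef_rot: [0.707, -0.028, 0.031, -0.706]
force: [-0.1, -0.6, -0.5]
gripper_width: -0.0001
```

```bash
python3 - <<'E'
from h import *
s=ctrl.sense(); print(s["ee_pos"],s["force"])
im=snapshot("wrist"); a=cv2.resize(im[130:230,220:340,::-1],(480,400))
b=cv2.resize(cv2.imread("pics/w_lamp.png")[140:230,220:340],(320,240))
c=cv2.resize(snapshot("side")[300:340,360:420,::-1],(480,320),interpolation=2)
d=cv2.resize(cv2.imread("pics/side0.png")[300:340,360:420],(320,240),interpolation=2)
cv=np.zeros((600,800,3),np.uint8); cv[:280,:480]=a[60:340]; cv[:240,480:]=b; cv[280:600,:480]=c; cv[280:520,480:]=d
cv2.imwrite("pics/w_lamp4.png",cv)
E
```

```text
[ 0.55371474 -0.37990916  0.39067223] [-0.11709184 -0.59776714 -0.54633429]
```

View pics/w_lamp4.png

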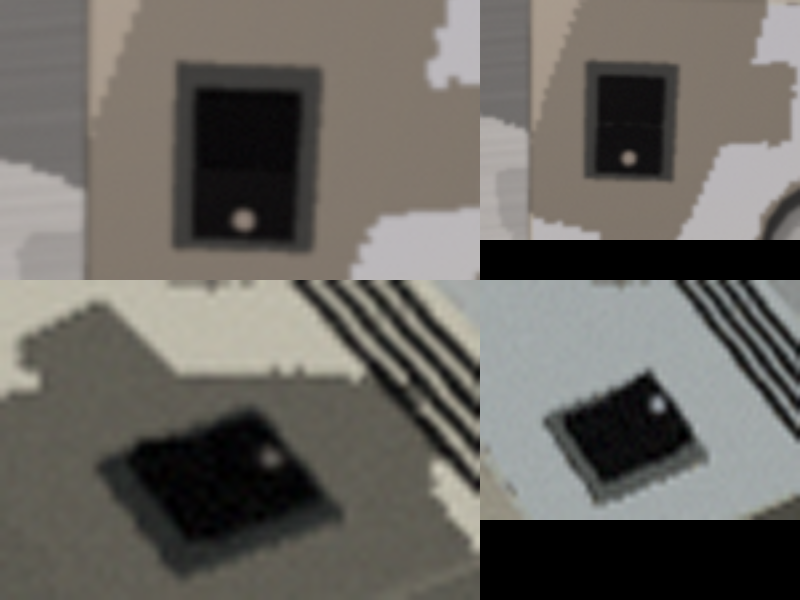

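The side view shows the white dot about 1.5 px (~3 mm) lower and the near half raised, so the lamp is on and stays there. Next is the stand unit.

Request:
servo_tool([
  [1,-0.02,0,0.33,0,0,0],
  [1,-0.05,0,0.66,0,0,0],
  [1,-0.075,0,1,0,0,0],
  [1,-0.075,0,1,0,0,0],
])

```text
time_s: 8.03
ee_pos: [0.5556, -0.252, 0.3878]
eef_rot: [-0.705, 0.027, -0.026, 0.708]
force: [1.6, 1.4, 1.6]
gripper_width: 0.0
```

Request:
servo_tool([
  [1,-0.02,0,0.33,0,0,0],
  [1,-0.05,0,0.66,0,0,0],
  [1,-0.075,0,1,0,0,0],
  [1,-0.075,0,1,0,0,0],
])

```text
time_s: 8.37
ee_pos: [0.5561, -0.1315, 0.3877]
eef_rot: [-0.705, 0.027, -0.026, 0.708]
force: [0.4, 1.7, 0.3]
gripper_width: -0.0
```

Request:
servo_tool([
  [1,-0.02,0,0.33,0,0,0],
  [1,-0.05,0,0.66,0,0,0],
  [1,-0.075,0,1,0,0,0],
  [1,-0.075,0,1,0,0,0],
])

```text
time_s: 8.7
ee_pos: [0.5565, -0.0111, 0.3875]
eef_rot: [-0.705, 0.027, -0.026, 0.708]
force: [0.1, 2.1, -0.8]
gripper_width: 0.0001
```

Request:
servo_tool([
  [1,-0.02,0,0.33,0,0,0],
  [1,-0.05,0,0.66,0,0,0],
  [1,-0.075,0,1,0,0,0],
  [1,-0.075,0,1,0,0,0],
])

```text
time_s: 9.03
ee_pos: [0.5569, 0.1092, 0.3873]
eef_rot: [-0.705, 0.027, -0.026, 0.708]
force: [-0.7, 1.8, -0.1]
gripper_width: -0.0002
```

Request:
servo_tool([
  [1,0,0,0.13,0,0.09,0],
  [1,0,0,0.13,0,0.09,0],
  [1,0,0,0.13,0,0.09,0],
  [1,0,0,0.13,0,0.09,0],
])

```text
time_s: 9.37
ee_pos: [0.5591, 0.116, 0.3876]
eef_rot: [0.705, -0.054, 0.054, -0.705]
force: [0.2, -0.9, -0.1]
gripper_width: -0.0001
```

```bash
python3 -c "
from h import *
s=look('stand','w_stand2')[0]; print(Ttool(s)[:3,:3].round(3))"
```

```text
stand_switch 0.7 [270. 164. 295. 200.] [281.6 181.6] [0.5472 0.1188 0.07  ] rect m [[0.5306, 0.1106], [0.5339, 0.1314], [0.564, 0.1271], [0.5607, 0.1056]]
stand_unit 0.8 [214.  69. 358. 236.] [282.9 151.6] [0.5222 0.1237 0.07  ] rect m [[0.5815, 0.0472], [0.4486, 0.08], [0.4696, 0.1918], [0.6058, 0.174]]
stand_unit 0.7 [ 31. 197.  58. 232.] [ 43.3 215.6] [ 0.5453 -0.0927  0.07  ] rect m [[0.5298, -0.103], [0.5324, -0.08], [0.562, -0.0888], [0.5593, -0.1125]]
[0.5591 0.116  0.3876]
[[ 0.988 -0.001  0.152]
 [-0.152 -0.001  0.988]
 [-0.001 -1.    -0.001]]
```

Request:
servo_tool([
  [1,0,0.3,0.01,0,0,0],
  [1,0,0.6,0.01,0,0,0],
  [1,0,0.85,0.01,0,0,0],
  [1,0,1,0.01,0,0,0],
  [1,0,1,0.01,0,0,0],
  [1,0,1,0.01,0,0,0],
])

```text
time_s: 10.02
ee_pos: [0.5593, 0.1177, 0.268]
eef_rot: [0.705, -0.055, 0.054, -0.705]
force: [0.4, 0.2, -0.2]
gripper_width: -0.0003
```

Request:
servo_tool([
  [1,0,0.05,0,0,0,0],
  [1,0,0.1,0,0,0,0],
  [1,0,0.13,0,0,0,0],
  [1,0,0.13,0,0,0,0],
  [1,0,0.13,0,0,0,0],
])

```text
time_s: 10.43
ee_pos: [0.5592, 0.1181, 0.2525]
eef_rot: [0.705, -0.054, 0.054, -0.705]
force: [-0.6, -0.3, -0.3]
gripper_width: -0.0001
```

Request:
servo_tool([
  [1,0,0.015,0,0,0,0],
  [1,0,0.03,0,0,0,0],
  [1,0,0.045,0,0,0,0],
  [1,0,0.06,0,0,0,0],
  [1,0,0.067,0,0,0,0],
  [1,0,0.067,0,0,0,0],
])

```text
time_s: 10.93
ee_pos: [0.559, 0.1182, 0.244]
eef_rot: [0.705, -0.055, 0.054, -0.705]
force: [0.2, 0.5, 0.7]
gripper_width: 0.0002
```

Request:
servo_tool([
  [1,0,0.005,0,0,0,0],
  [1,0,0.01,0,0,0,0],
  [1,0,0.01,0,0,0,0],
])

```text
time_s: 11.18
ee_pos: [0.5592, 0.1182, 0.2431]
eef_rot: [0.705, -0.054, 0.054, -0.705]
force: [-2.3, -0.1, 6.0]
gripper_width: -0.0001
```

Request:
servo_tool([
  [1,0,-0.1,0,0,0,0],
  [1,0,-0.4,0,0,0,0],
  [1,0,-0.7,0,0,0,0],
  [1,0,-1,0,0,0,0],
  [1,0,-1,0,0,0,0],
  [1,0,-1,0,0,0,0],
])

```text
time_s: 11.68
ee_pos: [0.5593, 0.1181, 0.3647]
eef_rot: [-0.705, 0.053, -0.055, 0.705]
force: [-0.6, -0.1, -0.5]
gripper_width: -0.0001
```

```bash
python3 - <<'E'
from h import *
s=ctrl.sense(); print(s["ee_pos"],s["force"])
L=snapshot("side")[:,:,::-1]; O=cv2.imread("pics/side0.png")
def c(i,u,v): return cv2.resize(i[v-20:v+20,u-30:u+30],(400,266),interpolation=2)
cv2.imwrite("pics/s_stand.png",np.vstack([np.hstack([c(L,249,188),c(O,249,188)]),np.hstack([cv2.resize(snapshot("wrist")[140:220,230:350,::-1],(400,266)),cv2.resize(cv2.imread("pics/w_stand2.png")[140:220,230:350],(400,266))])]))
E
```

```text
[0.55928853 0.11813674 0.36466432] [-0.55285311 -0.07791362 -0.49018457]
```

View pics/s_stand.png

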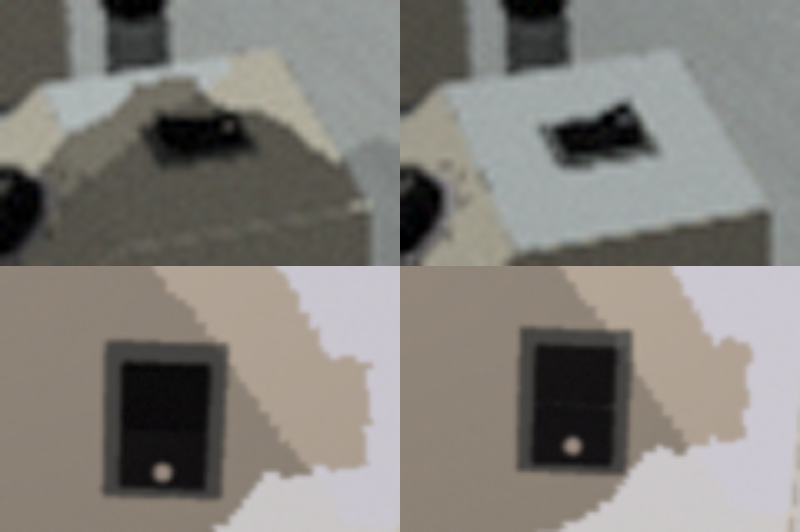

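The stand rocker's far end stood proud before and is now level (top-left versus top-right crop), so it is on. The box hasn't moved. Now the camera controller.

Request:
servo_tool([
  [1,0.05,0,-0.31,0,0,0],
  [1,0.1,0,-0.62,0,0,0],
  [1,0.142,0,-0.925,0,0,0],
  [1,0.142,0,-0.925,0,0,0],
])

```text
time_s: 12.12
ee_pos: [0.5587, -0.0013, 0.3618]
eef_rot: [0.706, -0.058, 0.056, -0.703]
force: [0.6, -1.8, 0.4]
gripper_width: 0.0004
```

Request:
servo_tool([
  [1,0.05,0,-0.31,0,0,0],
  [1,0.1,0,-0.62,0,0,0],
  [1,0.142,0,-0.925,0,0,0],
  [1,0.142,0,-0.925,0,0,0],
  [1,0.142,0,-0.925,0,0,0],
  [1,0.142,0,-0.925,0,0,0],
])

```text
time_s: 12.62
ee_pos: [0.5589, -0.1058, 0.3622]
eef_rot: [-0.705, 0.055, -0.054, 0.705]
force: [0.0, 0.8, -0.0]
gripper_width: 0.0002
```

```bash
python3 -c "
from h import *
s=look('camera','w_cam2')[0]"
```

```text
camera_switch 0.95 [265. 165. 293. 205.] [278.6 186.2] [ 0.5486 -0.1054  0.053 ] rect m [[0.5311, -0.1132], [0.5343, -0.0928], [0.5654, -0.0974], [0.5622, -0.1184]]
camera_switch 0.21 [228. 104. 330. 268.] [278.5 183.2] [ 0.5461 -0.1051  0.053 ] rect m [[0.613, -0.1625], [0.4802, -0.1347], [0.4935, -0.0554], [0.6282, -0.0726]]
camera_unit 0.87 [228. 105. 332. 268.] [278.7 183.6] [ 0.5464 -0.105   0.053 ] rect m [[0.6141, -0.1643], [0.4792, -0.1359], [0.493, -0.0531], [0.63, -0.0703]]
camera_unit 0.51 [  0. 133. 111. 328.] [ 51.8 219.2] [ 0.5473 -0.3014  0.053 ] rect m [[0.47, -0.3215], [0.4834, -0.2339], [0.6592, -0.2856], [0.6428, -0.3882]]
[ 0.5589 -0.1058  0.3622]
```

Request:
servo_tool([
  [1,0.01,0.3,-0.01,0,0,0],
  [1,0.01,0.6,-0.01,0,0,0],
  [1,0.01,0.85,-0.01,0,0,0],
  [1,0.01,1,-0.01,0,0,0],
  [1,0.01,1,-0.01,0,0,0],
  [1,0.01,1,-0.01,0,0,0],
])

```text
time_s: 13.27
ee_pos: [0.5599, -0.1071, 0.2431]
eef_rot: [-0.705, 0.054, -0.054, 0.705]
force: [0.1, 0.8, 0.7]
gripper_width: 0.0003
```

Request:
servo_tool([
  [1,0,0.03,0,0,0,0],
  [1,0,0.06,0,0,0,0],
  [1,0,0.06,0,0,0,0],
  [1,0,0.06,0,0,0,0],
])

```text
time_s: 13.6
ee_pos: [0.56, -0.1078, 0.2364]
eef_rot: [0.705, -0.054, 0.055, -0.705]
force: [-0.4, -0.4, -0.7]
gripper_width: 0.0003
```

Tip is at 0.0634; I'll press down to 0.0545 and then 0.053.

Request:
servo_tool([
  [1,0,0.015,0,0,0,0],
  [1,0,0.03,0,0,0,0],
  [1,0,0.045,0,0,0,0],
  [1,0,0.06,0,0,0,0],
  [1,0,0.073,0,0,0,0],
  [1,0,0.073,0,0,0,0],
])

```text
time_s: 14.1
ee_pos: [0.5597, -0.1078, 0.2267]
eef_rot: [0.705, -0.055, 0.054, -0.705]
force: [0.9, 0.1, -0.3]
gripper_width: 0.0004
```

Request:
servo_tool([
  [1,0,0.005,0,0,0,0],
  [1,0,0.01,0,0,0,0],
  [1,0,0.01,0,0,0,0],
])

```text
time_s: 14.35
ee_pos: [0.5598, -0.1078, 0.226]
eef_rot: [0.705, -0.054, 0.054, -0.705]
force: [-2.2, 0.4, 6.6]
gripper_width: -0.0
```

Request:
servo_tool([
  [1,0,-0.1,0,0,0,0],
  [1,0,-0.4,0,0,0,0],
  [1,0,-0.7,0,0,0,0],
  [1,0,-1,0,0,0,0],
  [1,0,-1,0,0,0,0],
  [1,0,-1,0,0,0,0],
])

```text
time_s: 14.85
ee_pos: [0.5599, -0.1079, 0.3483]
eef_rot: [0.705, -0.053, 0.056, -0.705]
force: [0.0, 0.5, 0.1]
gripper_width: 0.0001
```

Request:
servo_tool([
  [1,-0.3,-0.3,0,0,0,0],
  [1,-0.6,-0.5,0,0,0,0],
  [1,-1,-0.5,0,0,0,0],
  [1,-1,-0.5,0,0,0,0],
  [1,-1,-0.5,0,0,0,0],
  [1,-1,-0.5,0,0,0,0],
])

```text
time_s: 15.35
ee_pos: [0.441, -0.0895, 0.4061]
eef_rot: [0.705, -0.054, 0.054, -0.705]
force: [-0.4, 0.1, -0.9]
gripper_width: 0.0002
```

```bash
python3 - <<'E'
from h import *
s=ctrl.sense(); print(s["time_s"],s["ee_pos"],s["force"])
L=snapshot("side")[:,:,::-1]; O=cv2.imread("pics/side0.png")
def c(i,u,v): return cv2.resize(i[v-20:v+20,u-30:u+30],(266,180),interpolation=2)
pts=[(387,325),(249,188),(297,245),(208,155)]
a=np.vstack([np.hstack([c(L,*q),c(O,*q)]) for q in pts[:3]])
b=np.vstack([c(L,*pts[3]),c(O,*pts[3]),np.zeros((180,266,3),np.uint8)])
cv2.imwrite("pics/final.png",np.hstack([a,b]))
p=camera_params("side"); snapshot("top")
for n in("side","top"):
    d=np.abs((L if n=="side" else snapshot("top")[:,:,::-1]).astype(int)-cv2.imread(f"pics/{n}0.png")).max(2)
cv2.imwrite("pics/side_final.png",L)
E
```

```text
15.35 [ 0.44104205 -0.08947269  0.40606929] [-0.40388827  0.1267669  -0.88739209]
```

View pics/final.png

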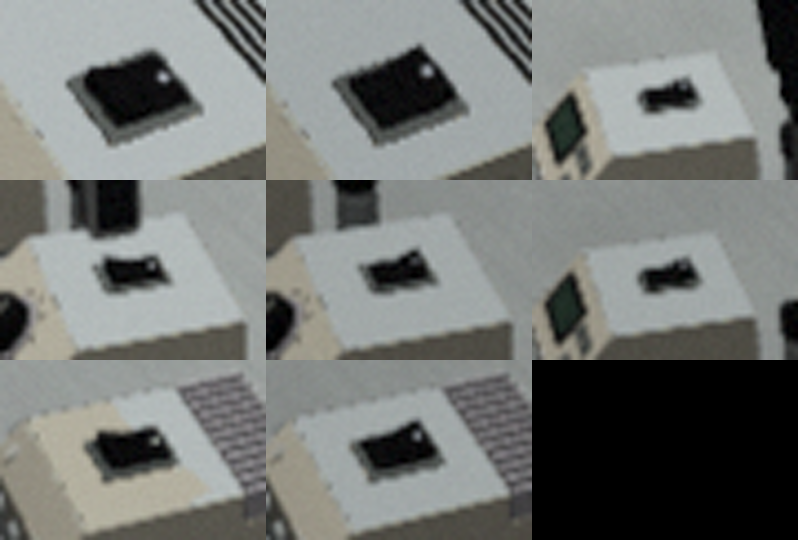

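View pics/side_final.png

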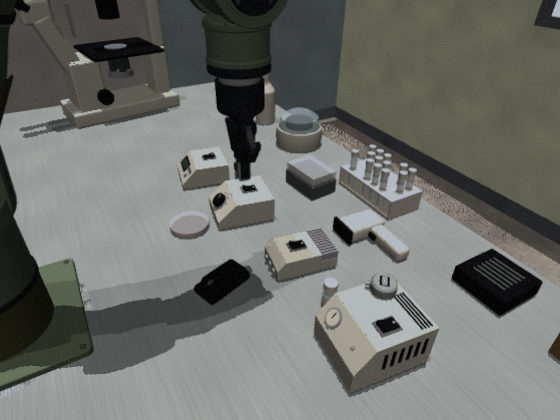

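The lamp, stand and camera rockers all have the near half raised and the far half level, so they are on. The warmer looks unchanged, nothing has moved, and the hand is clear.

```bash
python3 -c "
from plant import order
print(order.close_job())"
```

```text
the job is handed in; nothing more can be done
None
```

I switched on the lamp supply, then the microscope power unit, then the camera controller, and handed the job in at about 15 s of the 51 s allowed. I pressed each rocker with the closed fingertips on its raised far half. At the end of each press the tip was within about 0.2 mm of the "on" level, and the force read 4.4, 6.0 and 6.6 N. The last is just over the 3–6 N working range but far below the 25 N limit.

- **Rockers:** in the last side-camera pictures, all three have the far half level and the near half raised. The stage warmer's rocker looks the same as at the start.
- **Boxes and other things:** by eye, none of them has moved between the first and last pictures. I did not measure the shifts.
- **Hand:** it finished well above the bench, with the fingertips about 0.23 m up and no contact force.
- **Disagreements:** in the first fixed-camera pictures, the network took other things for the stand and warmer rockers, and in one view for the camera rocker. I used my own pixel readings and the close wrist-camera views there; where I had both, they agreed to about 2 mm.

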